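# Load a wheel blank into the toy maker's spring magazine

### The arm

A 6-joint arm with a two-finger parallel gripper is mounted at the origin on the work surface. World frame = base frame: x ahead of the robot, y to its left, z up, the work surface at z = 0. Lengths are in m, angles in rad, forces in N, time in s.
With the tool pointing down it reaches from about 0.375 to 0.975 m from the base axis. Payload 3.8 kg.
Tool frame: the origin (TCP) lies between the finger pads; the fingertips stand 19 mm ahead of it and the grasp point (between the pads) is the TCP; z points along the fingers, y is the direction in which the jaws open and shut (so a half turn about z gives the same grasp; the last joint's range is limited). The gripper opens to 85 mm and grips with 20 to 120 N. Pads are 22 mm wide; open, the fingers measure 114 mm over their backs; the gripper's body (76 mm by 85 mm) begins 54 mm behind the grasp point. The pads swing forward as they close: fully open they stand 13 mm farther back than shut.
Start: joints at [-1.304, 0.264, 1.604, -0, 1.274, -0.037], TCP at [0.202, -0.644, 0.25] pointing down, gripper open.
Joint ranges: [-2.63, 2.63], [-0.94, 2.18], [0.31, 2.57], [-1.31, 4.45], [0, 2.66], [-2.55, 2.55]. Speed limits (rad/s): [2.57, 2.57, 3.14, 3.14, 3.14, 3.14].

### API

Orientations are given as a unit quaternion [w, x, y, z].
In Python, from rig import sensors, viewer, close_job gives the robot as it stands. The module is installed in compiled form; this text tells all that it offers.
- The arm moves only by the tool carry_out, never from a script. Its argument "series" is a list that holds one entry, the list of rows, each a list of 6 numbers: the shift along the tool's x, y, z in m, then the turn, a rotation vector about the tool's x, y, z in rad. In form: [[[x, y, z, rx, ry, rz], ...]]. A call has 1 to 5 rows; each row shifts and turns the pose as measured when the row begins, along the tool's axes as they then stand; what a row does not reach is not made up. A row lasts 1/10 s, in which the tool goes at most 50 mm and 8.59 degrees, less where a joint would pass 70% of its speed; a pose out of reach is approached as far as the arm can. A call is refused whole if a number of a shift passes 0.05 or a number of a turn 0.15, either way. A call with a gripper value outside its range is refused whole. "fingers" is the closure, from 0 (fully open) to 1 (shut), set as the call begins (left out, the last holds). The fingers move at their own pace and stop on an object; "force" is the grip in N (left out, the last holds). Time passes only in rows, so rows that do not move let the fingers close. It gives the time, the measured TCP pose, the force and the opening at its end, in the units of the state.
- sensors.sense(): the state, without advancing time (a new reading comes with each control period).
- viewer.camera(name): name is "scene" or "top" or "wrist"; returns (picture, depth): 400x640x3 uint8, blue, green, red; 400x640 float32, m along the optical axis (not along the pixel's ray), 0 where there is no reading.
- viewer.calibration(name): a dict with "K" (3x3 intrinsics, pixels), "world_to_cam" (4x4, takes a point from world to camera coordinates). Camera axes: x right, y down, z forward; pixel columns grow to the right and rows downward; lengths in m; the calibration is good to about 2 mm. A picture is of the moment at which its call begins: read the wrist's pose just before it. calibration takes no time and is no camera call; for the wrist camera it gives the pose at the moment of the call.
- close_job(): hands the job in, once; it reports no verdict.
The state is a dict: "clock": time; "joints": joint angles; "joint_velocities": joint speeds; "joint_efforts": joint torques, N m; "tcp_pos": TCP position; "ee_rot": TCP orientation; "wrist_force": force on the tool from outside, world axes, zero at the start; "moment": the same for the moment, N m; "finger_gap": finger opening in m.
Only numpy, scipy, OpenCV 4.12 (cv2) and the standard library are available. Lean on these libraries where they do the work, as an engineer would, in place of code of your own. Each camera call takes 0.05 s, during which the arm holds its last target. There are 200 camera calls.

### The job

Load the solid pale wooden wheel blank into the spring magazine: set it flat on the mouth between the four rods and press it down until the two brass catches snap over it, so that it stays locked under them on top of the dark blank that is already inside. Let go of everything, and leave the other dark blank lying where it is on the table.

Things in the scene. Friction and masses are not known exactly. Their poses are not given: they have to be found in the camera images.
- pale_center (a point): Centre (half-way up) of the solid pale wooden wheel blank, a loose disc 54 mm across and 24 mm thick, about 45 g, flat on the table, z along its axis. A pale ring of the same outer size, with a hole, lies nearby: not the blank.
- magazine: Magazine fixed to the table. Origin on the stack's axis at table level, z up. Yellow base 150 x 90 mm (x, y). Four steel rods on the diagonals, tops flared (to 48 mm from the axis, 123 mm high). A brass catch at +x and -x, 16 mm wide, inner ends 20 mm from the axis, flat underside 90 mm high, sloping top to 108 mm; +y and -y sides open for fingers. A dark blank inside, top at 90 mm.
- follower (a joint): Spring plate under the stack, m, growing downwards: 0 with one blank, 0.024 with two, 0.036 at its stop. A blank set on the mouth within 8 mm of the axis rests on the catches' slopes, underside about 101 mm high. Pressed in its middle with the closed gripper (about 5 N, up to 15 N off centre) it spreads the catches, which spring back once its top is under 90 mm; it can go 10 mm lower.
- dark_center (a point): Centre (half-way up) of the loose dark wooden blank of the same size (54 x 24 mm) that lies on the table; to be left alone.

How it is judged:
At the end, for the whole second after the job is handed in: The pale blank is flat (10 degrees) in the magazine, within 10 mm of its axis, its centre 70 to 81 mm above the table (locked under the catches), on top of the blank inside: follower down over 19 mm and at rest. The loose dark blank is within 30 mm of its start (horizontal distance between pale_center and magazine below 0.01 m and z of pale_center in the frame of magazine between 0.07 and 0.081 m and angle between the z axis of pale_center and the z axis of magazine, either way round below 0.17 rad and value of joint follower above 0.019 m and velocity of joint follower between -0.01 and 0.01 m/s and distance of dark_center from where it was at the start of the episode below 0.03 m); the robot touches nothing.
It fails at once if the loose dark blank is moved by more than 30 mm (distance of dark_center from where it was at the start of the episode above 0.03 m).
It also fails if it takes over 53 s, if anything falls off the work surface, if the arm or the gripper's body presses on something with over 40 N, if the wrist force passes 120 N, or if a joint passes its speed limit or range.

## Working session

There is one attempt and no reset: what is moved stays moved. The work goes in short steps, Python scripts to look and compute and a tool call to move; the robot and the scene stay as the last step left them, time stands still between calls to the robot, and variables do not carry over. Pictures are saved under pics/ and viewed, about 8 in all and at most 12, crops included, and the job is handed in when it is done.

Besides the shell and the picture viewer there is one more tool, called after ">>>" by a JSON object that holds its "api" and its "payload". carry_out: Moves the arm, as the interface text tells. Its arguments: {"type":"object","properties":{"series":{"type":"array","items":{"type":"array","items":{"type":"array","items":{"type":"number"}}}},"fingers":{"type":"number"},"force":{"type":"number"}},"required":["series"]}

```bash
mkdir -p pics; cat > h.py <<'E'
import numpy as np, cv2
from rig import sensors, viewer
def shot(n,f=None):
    im,d=viewer.camera(n); c=viewer.calibration(n)
    if f: cv2.imwrite('pics/'+f,im)
    K=np.array(c['K']);T=np.linalg.inv(np.array(c['world_to_cam']))
    v,u=np.mgrid[:400,:640]
    P=np.stack([(u-K[0,2])/K[0,0]*d,(v-K[1,2])/K[1,1]*d,d],-1)@T[:3,:3].T+T[:3,3]
    P[d==0]=np.nan
    return im,P
E
python3 - <<'E'
from h import *
print(sensors.sense())
a,P=shot('top','top.png'); np.savez('top.npz',im=a,P=P)
a,P=shot('scene','scene.png'); np.savez('scene.npz',im=a,P=P)
E
```

```text
{'clock': 0.0, 'joints': array([-1.30390483e+00,  2.64736342e-01,  1.60535247e+00,  3.04523908e-05,
        1.27370937e+00, -3.69001511e-02]), 'joint_velocities': array([ 0.0011898 , -0.00070405,  0.00019327,  0.00056983, -0.00130468,
       -0.00051262]), 'joint_efforts': array([-1.63609271e-03, -5.15113521e+01, -3.67315328e+01, -7.83326777e-05,
        1.29048864e-02,  5.69857590e-06]), 'tcp_pos': array([ 0.20174744, -0.64343205,  0.24898494]), 'ee_rot': array([-1.09715085e-03,  9.88486069e-01,  1.51307884e-01, -1.12075676e-04]), 'wrist_force': array([ 0.77589052, -0.31533922, -0.59159504]), 'moment': array([ 0.07262579, -0.02324429,  0.00631239]), 'finger_gap': 0.0854493897605527}
```

View pics/top.png

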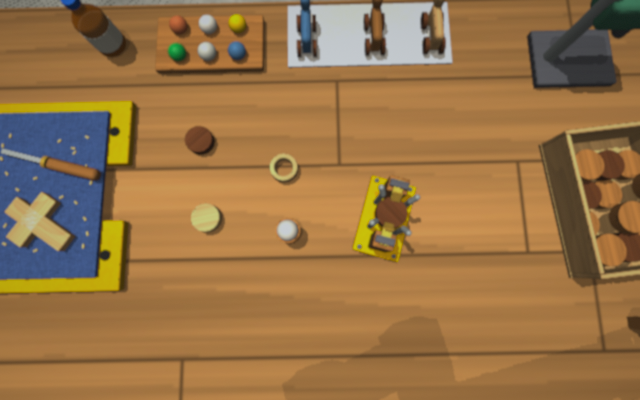

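View pics/scene.png

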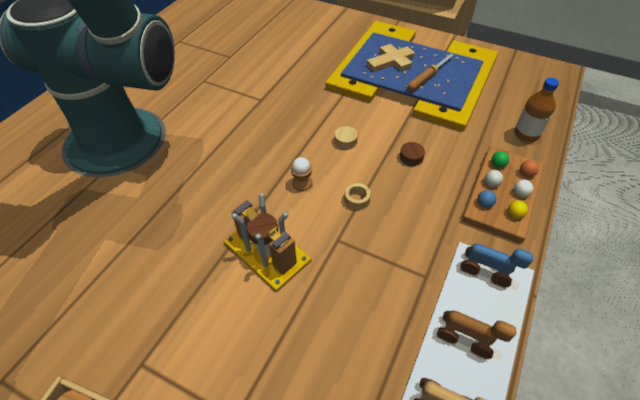

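The top view shows the solid pale blank at (205,218), the loose dark one at (199,140), the ring at (284,167), a bottle-like peg at (289,231) and the magazine at about (390,217), turned slightly.

```bash
python3 - <<'E'
from h import *
z=np.load('top.npz');P=z['P'];im=z['im']
hsv=cv2.cvtColor(im,cv2.COLOR_BGR2HSV)
def reg(c,r,lo,hi):
    m=np.zeros((400,640),bool);m[c[1]-r:c[1]+r,c[0]-r:c[0]+r]=1
    return P[m&(P[...,2]>lo)&(P[...,2]<hi)]
for n,c in dict(pale=(205,218),dark=(199,140),ring=(284,167)).items():
    q=reg(c,24,.016,.032); (x,y),r=cv2.minEnclosingCircle(q[:,:2].astype(np.float32))
    print(n,len(q),np.median(q,0),q[:,:2].min(0),q[:,:2].max(0),(q[:,:2].min(0)+q[:,:2].max(0))/2,r)
q=reg((289,231),20,.02,.2);print('peg',np.median(q,0),q.max(0))
# base yellow
m=cv2.inRange(hsv,(22,150,120),(32,255,255))>0; m[:,:345]=0;m[:,425:]=0;m[:165]=0;m[270:]=0
m&=(P[...,2]<.04)
q=P[m];print('base',len(q),np.median(q[:,2]),cv2.minAreaRect(q[:,:2].astype(np.float32)))
# dark blank top: z~.09 
m=np.zeros((400,640),bool);m[190:245,370:415]=1
m&=(abs(P[...,2]-.09)<.006)&(hsv[...,2]<130)&(hsv[...,0]<15)
q=P[m];print('inner',len(q),np.median(q,0),cv2.minEnclosingCircle(q[:,:2].astype(np.float32)))
big=cv2.resize(im[165:270,340:440],None,fx=6,fy=5.7,interpolation=cv2.INTER_CUBIC);cv2.imwrite('pics/mag.png',big)
print(P[212:214,389:393])
c=viewer.calibration('top');print(c)
E
```

```text
pale 656 [0.48833158 0.23407653 0.02434064] [0.46225242 0.20841548] [0.51502191 0.26123465] [0.48863717 0.23482507] 0.027178289368748665
dark 602 [0.64206377 0.25247618 0.02450753] [0.61669585 0.22682959] [0.66989869 0.28028919] [0.64329727 0.25355939] 0.02733733505010605
ring 365 [0.58302593 0.08713181 0.02418455] [0.55656692 0.06074286] [0.60980341 0.11245586] [0.58318516 0.08659936] 0.02702890895307064
peg [0.45791719 0.07618733 0.06301345] [0.48033343 0.09964525 0.07358677]
base 1486 0.012473539543492451 ((0.4814368486404419, -0.10517945885658264), (0.09144257009029388, 0.14935968816280365), 73.08841705322266)
inner 646 [ 0.48144994 -0.10278222  0.0906071 ] ((0.4735860824584961, -0.09934036433696747), 0.05472050979733467)
[[[ 0.48162464 -0.10024136  0.09070672]
  [ 0.4814933  -0.1018186   0.09144082]
  [ 0.48135665 -0.10338473  0.09221635]
  [ 0.48121267 -0.10493668  0.09304872]]

 [[ 0.47962095 -0.09976975  0.09293881]
  [ 0.47966681 -0.10157894  0.09230217]
  [ 0.47972627 -0.1034102   0.09155842]
  [ 0.47998578 -0.10552565  0.08924712]]]
{'K': array([[395.61819813,   0.        , 319.6411751 ],
       [  0.        , 395.61819813, 191.97169953],
       [  0.        ,   0.        ,   1.        ]]), 'world_to_cam': array([[-0.01989206, -0.99977321, -0.00760538,  0.02848978],
       [-0.98294594,  0.02094705, -0.18269782,  0.52628326],
       [ 0.1828157 ,  0.00384144, -0.9831397 ,  0.67707676],
       [ 0.        ,  0.        ,  0.        ,  1.        ]])}
```

View pics/mag.png

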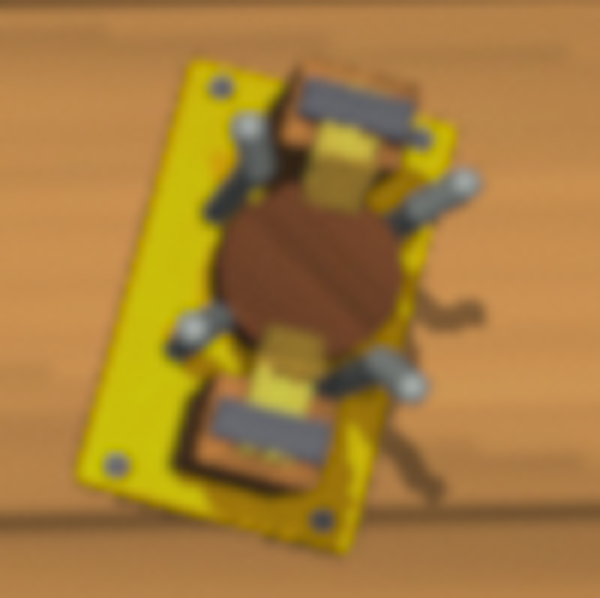

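>>> {"api": "carry_out", "payload": {"series": [[[0.035, -0.022, 0, 0, 0, 0.15], [0.03, -0.03, 0, 0, 0, 0.15], [0.02, -0.035, 0, 0, 0, 0.15], [0.015, -0.04, 0, 0, 0, 0.15], [0.01, -0.04, 0, 0, 0, 0]]]}}

```text
clock: 0.6
tcp_pos: [0.3151, -0.468, 0.2449]
ee_rot: [-0.002, 0.988, -0.153, -0.002]
wrist_force: [0.7, 0.1, 0.3]
finger_gap: 0.0849
```

```bash
cat >> h.py <<'E'
from scipy.spatial.transform import Rotation as R
def to(p,yaw=None):
    """shift in tool axes to world point p, and turn about tool z to yaw of tool x"""
    s=sensors.sense(); r=R.from_quat(s['ee_rot'],scalar_first=True)
    print('t',round(s['clock'],2),'tcp',s['tcp_pos'].round(4),'F',s['wrist_force'].round(1),'gap',round(s['finger_gap'],4),'j',s['joints'].round(2))
    print('shift',r.inv().apply(np.array(p)-s['tcp_pos']).round(4))
    if yaw is not None:
        g=R.from_euler('z',yaw,degrees=True)*R.from_quat([1,0,0,0]); print('turn',(r.inv()*g).as_rotvec().round(3))
E
python3 - <<'E'
from h import *
to((.4886,.2345,.1),-16.9)
c=viewer.calibration('top');K=c['K'];T=np.linalg.inv(c['world_to_cam'])
def px(u,v,h):
    d=T[:3,:3]@[(u-K[0,2])/K[0,0],(v-K[1,2])/K[1,1],1]; return T[:3,3]+d*(h-T[2,3])/d[2]
f=lambda u,v,h:px(340+u/6,165+v/5.7,h)
r=[f(*a,.121) for a in((250,130),(463,182),(195,328),(408,385))]
print('rods',np.mean(r,0)); print('screws',np.mean([f(*a,.012) for a in((222,88),(421,139),(116,465),(322,519))],0))
print('disc',f(309,263,.09),'catch ends',f(333,206,.093),f(295,330,.093))
E
```

```text
t 0.6 tcp [ 0.3151 -0.468   0.2449] F [0.7 0.1 0.3] gap 0.0849 j [-1.02  0.06  1.85 -0.    1.24  0.86]
shift [-0.0462 -0.7215  0.1481]
turn [-0.004  0.005 -0.012]
rods [ 0.48108856 -0.10472694  0.121     ]
screws [ 0.48131678 -0.10582604  0.012     ]
disc [ 0.48310747 -0.10470786  0.09      ] catch ends [ 0.49979129 -0.11191821  0.093     ] [ 0.46274792 -0.0991657   0.093     ]
```

>>> {"api": "carry_out", "payload": {"series": [[[0.015, -0.047, 0, 0, 0, 0], [0.015, -0.047, 0, 0, 0, 0], [0.01, -0.047, 0, 0, 0, 0], [0.005, -0.048, 0, 0, 0, 0], [0, -0.048, 0, 0, 0, 0]]]}}

```text
clock: 1.1
tcp_pos: [0.4315, -0.2485, 0.2436]
ee_rot: [-0.003, 0.988, -0.155, -0.003]
wrist_force: [1.5, -0.2, 0.4]
finger_gap: 0.0853
```

>>> {"api": "carry_out", "payload": {"series": [[[0, -0.048, 0, 0, 0, 0], [0, -0.048, 0, 0, 0, 0], [-0.01, -0.048, 0, 0, 0, 0], [-0.01, -0.048, 0, 0, 0, 0], [-0.015, -0.045, 0, 0, 0, 0]]]}}

```text
clock: 1.6
tcp_pos: [0.4708, -0.0041, 0.2438]
ee_rot: [-0.004, 0.988, -0.155, -0.003]
wrist_force: [0.8, -0.1, 0.1]
finger_gap: 0.0852
```

```bash
python3 - <<'E'
from h import *
to((.4886,.2345,.1),-16.9)
E
```

```text
t 1.6 tcp [ 0.4708 -0.0041  0.2438] F [ 0.8 -0.1  0.1] gap 0.0852 j [-0.07 -0.12  2.03  0.01  1.24  1.81]
shift [-0.0552 -0.2317  0.1455]
turn [-0.006  0.007 -0.016]
```

>>> {"api": "carry_out", "payload": {"series": [[[-0.01, -0.046, 0.02, -0.006, 0.007, -0.016], [-0.01, -0.046, 0.025, 0, 0, 0], [-0.01, -0.046, 0.025, 0, 0, 0], [-0.01, -0.046, 0.025, 0, 0, 0], [-0.01, -0.04, 0.03, 0, 0, 0]]]}}

```text
clock: 2.1
tcp_pos: [0.4898, 0.2173, 0.1303]
ee_rot: [-0.002, 0.989, -0.146, 0.007]
wrist_force: [1.0, -0.1, -0.2]
finger_gap: 0.0855
```

>>> {"api": "carry_out", "payload": {"series": [[[0, 0, 0.01, 0, 0, 0], [0, 0, 0, 0, 0, 0]]]}}

```text
clock: 2.3
tcp_pos: [0.4858, 0.2206, 0.1146]
ee_rot: [0.0, 0.99, -0.142, 0.003]
wrist_force: [0.1, -0.3, 0.7]
finger_gap: 0.0853
```

```bash
python3 - <<'E'
from h import *
to((.4886,.2345,.022),-16.9)
im,P=shot('wrist','w1.png')
m=(abs(P[...,2]-.024)<.006); 
hsv=cv2.cvtColor(im,cv2.COLOR_BGR2HSV)
q=P[m&(np.hypot(P[...,0]-.4886,P[...,1]-.2345)<.04)]
print(len(q),np.median(q,0),q.min(0),q.max(0),cv2.minEnclosingCircle(q[:,:2].astype(np.float32)))
E
```

```text
t 2.3 tcp [0.4858 0.2206 0.1146] F [ 0.1 -0.3  0.7] gap 0.0853 j [ 0.38  0.12  2.04 -0.    0.98  2.24]
shift [-0.0017 -0.014   0.0926]
turn [-0.001 -0.005  0.009]
3429 [0.49000253 0.23484508 0.02461218] [0.46215803 0.20889565 0.01804689] [0.51531962 0.26185097 0.0271465 ] ((0.4882323741912842, 0.2353038191795349), 0.027318714186549187)
```

View pics/w1.png

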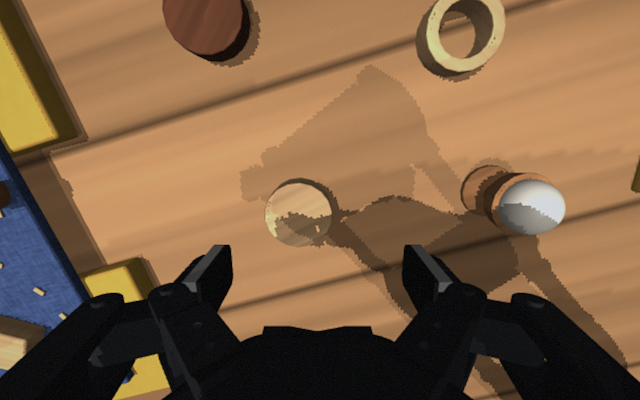

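The wrist view shows the solid pale blank at (298,213) between the open fingers. It measures (0.4885, 0.235), which agrees with the top view. Next I centre over it and descend.

>>> {"api": "carry_out", "payload": {"series": [[[-0.002, -0.015, 0.01, 0, -0.005, 0.009], [0, 0, 0.025, 0, 0, 0], [0, 0, 0.02, 0, 0, 0], [0, 0, 0.01, 0, 0, 0], [0, 0, 0, 0, 0, 0]]]}}

```text
clock: 2.85
tcp_pos: [0.494, 0.2313, 0.0552]
ee_rot: [-0.003, 0.988, -0.151, 0.005]
wrist_force: [-0.7, -0.8, -0.1]
finger_gap: 0.0853
```

```bash
python3 - <<'E'
from h import *
to((.4886,.235,.022),-16.9)
E
```

```text
t 2.85 tcp [0.494  0.2313 0.0552] F [-0.7 -0.8 -0.1] gap 0.0853 j [ 0.39  0.22  2.06 -0.    0.86  2.27]
shift [-0.0066 -0.0017  0.0331]
turn [-0.007 -0.009 -0.009]
```

>>> {"api": "carry_out", "payload": {"series": [[[-0.007, -0.002, 0.01, -0.006, -0.009, -0.009], [-0.001, 0, 0.01, 0, 0, 0], [0, 0, 0.005, 0, 0, 0], [0, 0, 0.0, 0, 0, 0]]]}}

```text
clock: 3.25
tcp_pos: [0.4891, 0.2354, 0.0317]
ee_rot: [-0.002, 0.989, -0.148, 0.002]
wrist_force: [0.1, -0.1, -0.6]
finger_gap: 0.0853
```

```bash
python3 - <<'E'
from h import *
to((.4886,.235,.022),-16.9)
E
```

```text
t 3.25 tcp [0.4891 0.2354 0.0317] F [ 0.1 -0.1 -0.6] gap 0.0853 j [0.4  0.25 2.07 0.   0.82 2.27]
shift [-0.0004  0.0005  0.0097]
turn [-0.003 -0.003 -0.001]
```

>>> {"api": "carry_out", "payload": {"series": [[[0, 0, 0.009, -0.003, -0.003, 0], [0, 0, 0.001, 0, 0, 0], [0, 0, 0, 0, 0, 0]]]}}

```text
clock: 3.55
tcp_pos: [0.4896, 0.2358, 0.0212]
ee_rot: [-0.0, 0.989, -0.147, 0.0]
wrist_force: [-0.0, 0.9, 0.2]
finger_gap: 0.0855
```

>>> {"api": "carry_out", "payload": {"series": [[[0, 0, 0, 0, 0, 0], [0, 0, 0, 0, 0, 0], [0, 0, 0, 0, 0, 0], [0, 0, 0, 0, 0, 0], [0, 0, 0, 0, 0, 0]]], "fingers": 1, "force": 40}}

```text
clock: 4.05
tcp_pos: [0.4904, 0.2362, 0.0221]
ee_rot: [-0.001, 0.989, -0.147, 0.001]
wrist_force: [0.1, 0.3, -0.2]
finger_gap: 0.0524
```

>>> {"api": "carry_out", "payload": {"series": [[[0, 0, 0, 0, 0, 0], [0, 0, 0, 0, 0, 0], [0, 0, 0, 0, 0, 0]]]}}

```text
clock: 4.35
tcp_pos: [0.4901, 0.2361, 0.0219]
ee_rot: [-0.001, 0.989, -0.147, 0.001]
wrist_force: [0.7, -0.5, 0.5]
finger_gap: 0.0527
```

```bash
python3 - <<'E'
from h import *
to((.4886,.235,.022),-16.9)
E
```

```text
t 4.35 tcp [0.4901 0.2361 0.0219] F [ 0.7 -0.5  0.5] gap 0.0527 j [0.4  0.27 2.07 0.   0.8  2.27]
shift [-0.0011  0.0014 -0.0001]
turn [-0.001 -0.001 -0.001]
```

>>> {"api": "carry_out", "payload": {"series": [[[0, 0, -0.03, 0, 0, 0], [0, 0, -0.045, 0, 0, 0], [0, 0, -0.045, 0, 0, 0], [0, 0.01, -0.04, 0, 0, 0], [0.01, 0.03, -0.035, 0, 0, 0]]]}}

```text
clock: 4.85
tcp_pos: [0.4824, 0.1942, 0.2153]
ee_rot: [0.003, 0.989, -0.146, -0.007]
wrist_force: [1.3, -0.7, -0.6]
finger_gap: 0.0524
```

>>> {"api": "carry_out", "payload": {"series": [[[0.01, 0.04, -0.01, 0, 0, 0], [0.015, 0.045, 0, 0, 0, 0], [0.015, 0.045, 0, 0, 0, 0], [0.015, 0.045, 0, 0, 0, 0], [0.012, 0.04, 0, 0, 0, 0]]]}}

```text
clock: 5.35
tcp_pos: [0.4899, -0.035, 0.2368]
ee_rot: [0.0, 0.99, -0.142, 0.003]
wrist_force: [0.7, -0.2, -0.4]
finger_gap: 0.0527
```

```bash
python3 - <<'E'
from h import *
to((.4813,-.1052,.2),-16.9)
E
```

```text
t 5.35 tcp [ 0.4899 -0.035   0.2368] F [ 0.7 -0.2 -0.4] gap 0.0527 j [-0.12 -0.08  2.01 -0.    1.21  1.73]
shift [0.0113 0.0698 0.0369]
turn [-0.    -0.006  0.011]
```

>>> {"api": "carry_out", "payload": {"series": [[[0.005, 0.03, 0.01, 0, -0.006, 0.011], [0.004, 0.025, 0.01, 0, 0, 0], [0.001, 0.008, 0.008, 0, 0, 0], [0, 0, 0, 0, 0, 0], [0, 0, 0, 0, 0, 0]]]}}

```text
clock: 5.85
tcp_pos: [0.4804, -0.1055, 0.2087]
ee_rot: [0.0, 0.988, -0.152, 0.001]
wrist_force: [0.8, -0.3, 0.2]
finger_gap: 0.0527
```

```bash
python3 - <<'E'
from h import *
to((.4813,-.1052,.15),-16.9)
im,P=shot('wrist','w2.png')
E
```

```text
t 5.85 tcp [ 0.4804 -0.1055  0.2087] F [ 0.8 -0.3  0.2] gap 0.0527 j [-0.27 -0.06  2.03  0.    1.16  1.61]
shift [ 0.0007 -0.0005  0.0587]
turn [-0.    -0.002 -0.009]
```

View pics/w2.png

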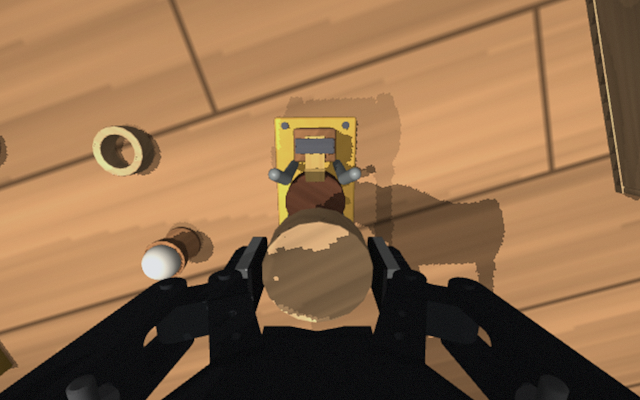

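The wrist view shows the blank held level at (317,265) and lined up with the magazine at (315,180), which is square to the gripper. Now I lower it onto the mouth.

>>> {"api": "carry_out", "payload": {"series": [[[0.002, -0.001, 0.02, 0, -0.002, -0.009], [0, 0, 0.02, 0, 0, 0], [0, 0, 0.01, 0, 0, 0], [0, 0, 0.003, 0, 0, 0], [0, 0, 0, 0, 0, 0]]]}}

```text
clock: 6.4
tcp_pos: [0.486, -0.0998, 0.1573]
ee_rot: [-0.001, 0.99, -0.143, 0.003]
wrist_force: [-0.1, 0.8, 0.3]
finger_gap: 0.0525
```

```bash
python3 - <<'E'
from h import *
to((.4823,-.1055,.124),-16.9)
E
```

```text
t 6.4 tcp [ 0.486  -0.0998  0.1573] F [-0.1  0.8  0.3] gap 0.0525 j [-0.25  0.    2.08  0.    1.06  1.6 ]
shift [-0.0021  0.0066  0.0333]
turn [-0.002 -0.005  0.008]
```

>>> {"api": "carry_out", "payload": {"series": [[[-0.002, 0.007, 0.005, -0.002, -0.005, 0.008], [0, 0, 0.005, 0, 0, 0], [0, 0, 0, 0, 0, 0], [0, 0, 0, 0, 0, 0]]]}}

```text
clock: 6.8
tcp_pos: [0.4834, -0.1065, 0.1489]
ee_rot: [0.0, 0.989, -0.147, 0.002]
wrist_force: [-0.3, -0.1, -0.8]
finger_gap: 0.0529
```

```bash
python3 - <<'E'
from h import *
to((.4823,-.1055,.124),-16.9)
E
```

```text
t 6.8 tcp [ 0.4834 -0.1065  0.1489] F [-0.3 -0.1 -0.8] gap 0.0529 j [-0.27  0.01  2.09 -0.    1.04  1.6 ]
shift [-0.0015 -0.0007  0.0249]
turn [ 0.    -0.003  0.   ]
```

>>> {"api": "carry_out", "payload": {"series": [[[-0.001, -0.001, 0.008, 0, -0.003, 0], [0, 0, 0.008, 0, 0, 0], [0, 0, 0.004, 0, 0, 0], [0, 0, 0, 0, 0, 0]]]}}

```text
clock: 7.2
tcp_pos: [0.4829, -0.1055, 0.1276]
ee_rot: [0.0, 0.989, -0.147, 0.0]
wrist_force: [-0.6, -0.9, -1.2]
finger_gap: 0.0523
```

```bash
python3 - <<'E'
from h import *
to((.4823,-.1055,.124),-16.9)
E
```

```text
t 7.2 tcp [ 0.4829 -0.1055  0.1276] F [-0.6 -0.9 -1.2] gap 0.0523 j [-0.27  0.03  2.11 -0.    1.    1.6 ]
shift [-0.0006  0.0002  0.0036]
turn [ 0.    -0.001 -0.   ]
```

>>> {"api": "carry_out", "payload": {"series": [[[0, 0, 0.003, 0, 0, 0], [0, 0, 0.002, 0, 0, 0], [0, 0, 0, 0, 0, 0], [0, 0, 0, 0, 0, 0]]]}}

```text
clock: 7.6
tcp_pos: [0.4832, -0.1055, 0.1222]
ee_rot: [0.0, 0.989, -0.147, 0.0]
wrist_force: [-0.8, -0.0, -0.1]
finger_gap: 0.0525
```

```bash
python3 - <<'E'
from h import *
to((.4823,-.1055,.123),-16.9)
im,P=shot('scene'); cv2.imwrite('pics/s2.png',cv2.resize(im[150:300,190:350],None,fx=4,fy=4))
E
```

```text
t 7.6 tcp [ 0.4832 -0.1055  0.1222] F [-0.8 -0.  -0.1] gap 0.0525 j [-0.27  0.04  2.11 -0.    0.99  1.6 ]
shift [-0.0008  0.0003 -0.0008]
turn [ 0.    -0.001 -0.   ]
```

View pics/s2.png

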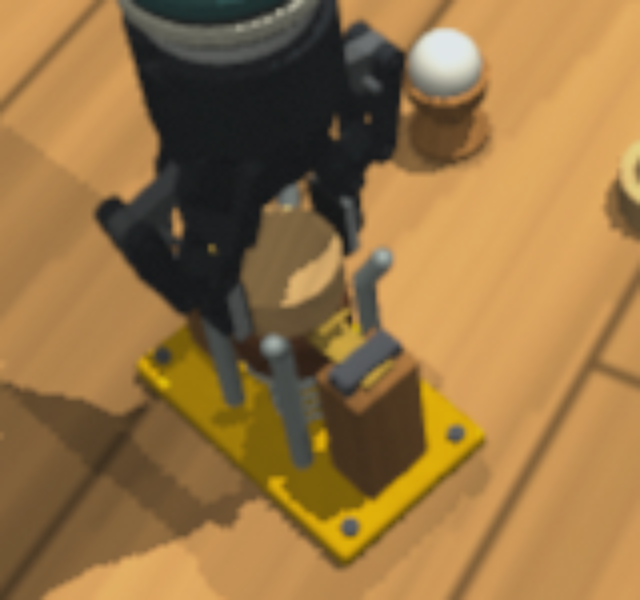

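The scene crop shows the blank between the rods, just above the catches, with no contact force yet. I go down in small steps.

>>> {"api": "carry_out", "payload": {"series": [[[-0.001, 0, 0.002, 0, 0, 0], [0, 0, 0.001, 0, 0, 0], [0, 0, 0, 0, 0, 0]]]}}

```text
clock: 7.95
tcp_pos: [0.483, -0.1054, 0.1201]
ee_rot: [0.0, 0.989, -0.147, 0.002]
wrist_force: [0.6, -0.6, 0.7]
finger_gap: 0.0525
```

>>> {"api": "carry_out", "payload": {"series": [[[0, 0, 0.001, 0, 0, 0], [0, 0, 0.001, 0, 0, 0], [0, 0, 0, 0, 0, 0]]]}}

```text
clock: 8.25
tcp_pos: [0.4836, -0.1056, 0.1185]
ee_rot: [0.0, 0.989, -0.147, 0.002]
wrist_force: [-1.0, -0.1, 0.6]
finger_gap: 0.0528
```

```bash
python3 - <<'E'
from h import *
to((.4823,-.1055,.118),-16.9)
im,P=shot('scene')
hsv=cv2.cvtColor(im,cv2.COLOR_BGR2HSV)
m=(P[...,2]>.105)&(P[...,2]<.135)&(np.hypot(P[...,0]-.4815,P[...,1]+.105)<.03)&(hsv[...,2]>90)
q=P[m];print(len(q),np.histogram(q[:,2],bins=np.arange(.105,.136,.003)))
t=q[q[:,2]>np.percentile(q[:,2],70)-.004];print(np.median(t,0),t.min(0),t.max(0))
A=np.c_[t[:,:2]-t[:,:2].mean(0),np.ones(len(t))];print(np.linalg.lstsq(A,t[:,2],rcond=None)[0])
E
```

```text
t 8.25 tcp [ 0.4836 -0.1056  0.1185] F [-1.  -0.1  0.6] gap 0.0528 j [-0.27  0.05  2.12 -0.    0.98  1.6 ]
shift [-0.0012  0.0003  0.0005]
turn [ 0.    -0.005 -0.   ]
582 (array([ 22,  27,  31,  25, 242, 230,   2,   1,   1,   1]), array([0.105, 0.108, 0.111, 0.114, 0.117, 0.12 , 0.123, 0.126, 0.129,
       0.132, 0.135]))
[ 0.48782976 -0.10348828  0.11995826] [ 0.46422524 -0.13108794  0.1164624 ] [ 0.50782998 -0.07603014  0.13301524]
[-0.00666706  0.00912956  0.11996273]
```

Its top is level at 0.120, so the underside is at about 0.096. That puts it on the catch slopes. I release it and raise the gripper.

>>> {"api": "carry_out", "payload": {"series": [[[-0.001, 0, 0, 0, -0.003, 0], [0, 0, 0, 0, 0, 0], [0, 0, 0, 0, 0, 0], [0, 0, 0, 0, 0, 0], [0, 0, 0, 0, 0, 0]]], "fingers": 0}}

```text
clock: 8.8
tcp_pos: [0.4817, -0.105, 0.1176]
ee_rot: [0.0, 0.989, -0.147, -0.0]
wrist_force: [-0.5, 0.5, -0.6]
finger_gap: 0.0852
```

>>> {"api": "carry_out", "payload": {"series": [[[0, 0, -0.01, 0, 0, 0], [0, 0, -0.02, 0, 0, 0], [0, 0, -0.03, 0, 0, 0], [0, 0, -0.02, 0, 0, 0], [0, 0, 0, 0, 0, 0]]]}}

```text
clock: 9.3
tcp_pos: [0.4812, -0.1048, 0.2017]
ee_rot: [-0.0, 0.989, -0.147, -0.001]
wrist_force: [0.5, 0.6, 0.4]
finger_gap: 0.0854
```

```bash
cat >> h.py <<'E'
def disc():
    im,P=shot('scene')
    hsv=cv2.cvtColor(im,cv2.COLOR_BGR2HSV)
    m=(P[...,2]>.08)&(P[...,2]<.135)&(np.hypot(P[...,0]-.4815,P[...,1]+.105)<.032)&(hsv[...,2]>90)
    q=P[m];h,e=np.histogram(q[:,2],bins=np.arange(.08,.136,.003));z=e[h.argmax()]+.0015
    t=q[abs(q[:,2]-z)<.004];print(len(q),h,np.median(t,0),cv2.minEnclosingCircle(t[:,:2].astype(np.float32)))
    A=np.c_[t[:,:2]-t[:,:2].mean(0),np.ones(len(t))];print('plane',np.linalg.lstsq(A,t[:,2],rcond=None)[0])
    return im
E
python3 - <<'E'
from h import *
to((.4813,-.1052,.16),-16.9)
im=disc();a=cv2.resize(im[150:300,190:350],None,fx=3,fy=3)
b=cv2.resize(shot('wrist')[0],(600,375));c=np.zeros((450,1080,3),np.uint8);c[:,:480]=a;c[:375,480:]=b;cv2.imwrite('pics/s3.png',cv2.resize(c,(800,333)))
E
```

```text
t 9.3 tcp [ 0.4812 -0.1048  0.2017] F [0.5 0.6 0.4] gap 0.0854 j [-0.27 -0.05  2.04 -0.    1.15  1.6 ]
shift [0.0004 0.0003 0.0417]
turn [ 0.     0.002 -0.   ]
905 [  2   1   5  18  10   5  19  36  34  27  37  28  57 537  89   0   0   0] [ 0.48215292 -0.10626565  0.1207032 ] ((0.4805227518081665, -0.10488970577716827), 0.027715230360627174)
plane [-0.00307361  0.01059602  0.12066766]
```

View pics/s3.png

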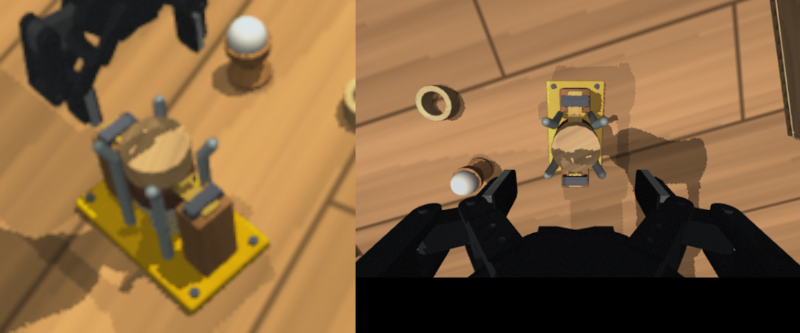

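The blank rests level on the mouth, at (577,145) in the right half of the picture. Its centre measures within 1 mm of the axis. I close the gripper and press.

>>> {"api": "carry_out", "payload": {"series": [[[0, 0, 0.005, 0, 0.002, 0], [0, 0, 0.01, 0, 0, 0], [0, 0, 0.01, 0, 0, 0], [0, 0, 0, 0, 0, 0], [0, 0, 0, 0, 0, 0]]], "fingers": 1}}

```text
clock: 9.9
tcp_pos: [0.475, -0.1032, 0.1652]
ee_rot: [-0.001, 0.989, -0.147, -0.008]
wrist_force: [0.2, -0.4, 0.4]
finger_gap: 0.0123
```

>>> {"api": "carry_out", "payload": {"series": [[[0, 0, 0, 0, 0, 0], [0, 0, 0, 0, 0, 0], [0, 0, 0, 0, 0, 0], [0, 0, 0, 0, 0, 0], [0, 0, 0, 0, 0, 0]]]}}

```text
clock: 10.4
tcp_pos: [0.4753, -0.1033, 0.1653]
ee_rot: [-0.001, 0.989, -0.147, -0.008]
wrist_force: [0.9, -0.4, 0.5]
finger_gap: 0.0001
```

```bash
python3 - <<'E'
from h import *
to((.4811,-.1050,.105),-16.9)
E
```

```text
t 10.4 tcp [ 0.4753 -0.1033  0.1653] F [ 0.9 -0.4  0.5] gap 0.0001 j [-0.27 -0.01  2.08 -0.    1.09  1.6 ]
shift [ 0.0069 -0.0001  0.0602]
turn [ 0.001  0.016 -0.   ]
```

>>> {"api": "carry_out", "payload": {"series": [[[0.006, 0, 0, 0, 0.016, 0], [0, 0, 0.007, 0, 0, 0], [0, 0, 0.005, 0, 0, 0], [0, 0, 0, 0, 0, 0]]]}}

```text
clock: 10.8
tcp_pos: [0.4821, -0.1054, 0.1529]
ee_rot: [0.001, 0.989, -0.147, 0.002]
wrist_force: [-0.3, 0.1, -0.1]
finger_gap: -0.0002
```

```bash
python3 - <<'E'
from h import *
to((.4811,-.1050,.105),-16.9)
E
```

```text
t 10.8 tcp [ 0.4821 -0.1054  0.1529] F [-0.3  0.1 -0.1] gap -0.0002 j [-0.27  0.    2.09 -0.    1.05  1.6 ]
shift [-0.0012 -0.0001  0.0479]
turn [ 0.001 -0.004 -0.   ]
```

>>> {"api": "carry_out", "payload": {"series": [[[-0.001, 0, 0.005, 0, -0.004, 0], [0, 0, 0.005, 0, 0, 0], [0, 0, 0.005, 0, 0, 0], [0, 0, 0, 0, 0, 0]]]}}

```text
clock: 11.2
tcp_pos: [0.4809, -0.105, 0.1362]
ee_rot: [0.0, 0.989, -0.147, -0.001]
wrist_force: [-0.5, 0.2, 0.5]
finger_gap: -0.0
```

>>> {"api": "carry_out", "payload": {"series": [[[0, 0, 0.005, 0, 0, 0], [0, 0, 0.005, 0, 0, 0], [0, 0, 0.003, 0, 0, 0]]]}}

```text
clock: 11.5
tcp_pos: [0.4818, -0.1053, 0.1235]
ee_rot: [0.0, 0.989, -0.147, 0.0]
wrist_force: [-1.4, 1.4, 3.3]
finger_gap: 0.0002
```

```bash
python3 - <<'E'
from h import *
to((.4811,-.1050,.105),-16.9)
E
```

```text
t 11.5 tcp [ 0.4818 -0.1053  0.1235] F [-1.4  1.4  3.3] gap 0.0002 j [-0.27  0.04  2.11 -0.    0.99  1.6 ]
shift [-0.0008 -0.      0.0185]
turn [ 0.001 -0.001 -0.   ]
```

>>> {"api": "carry_out", "payload": {"series": [[[-0.001, 0, 0.006, 0, 0, 0], [0, 0, 0.006, 0, 0, 0], [0, 0, 0.005, 0, 0, 0], [0, 0, 0.003, 0, 0, 0]]]}}

```text
clock: 11.9
tcp_pos: [0.4817, -0.1052, 0.103]
ee_rot: [0.0, 0.989, -0.147, 0.001]
wrist_force: [-1.3, -0.1, 4.7]
finger_gap: 0.0002
```

```bash
python3 - <<'E'
from h import *
to((.4811,-.1050,.103),-16.9)
disc()
E
```

```text
t 11.9 tcp [ 0.4817 -0.1052  0.103 ] F [-1.3 -0.1  4.7] gap 0.0002 j [-0.27  0.06  2.13 -0.    0.95  1.6 ]
shift [-0.0007 -0.     -0.    ]
turn [ 0.    -0.003 -0.   ]
311 [122 106   4  26  21   4   4   4  18   2   0   0   0   0   0   0   0   0] [ 0.48762806 -0.11554037  0.08294078] ((0.4812889099121094, -0.10481331497430801), 0.026671547442674637)
plane [-0.00669898  0.00171792  0.08294238]
```

The top is at about 0.083, below the catches' undersides. I hold briefly, then raise straight up.

>>> {"api": "carry_out", "payload": {"series": [[[0, 0, 0.001, 0, 0, 0], [0, 0, 0, 0, 0, 0], [0, 0, 0, 0, 0, 0], [0, 0, -0.006, 0, 0, 0], [0, 0, -0.006, 0, 0, 0]]]}}

```text
clock: 12.45
tcp_pos: [0.4814, -0.1052, 0.1137]
ee_rot: [0.0, 0.989, -0.147, 0.001]
wrist_force: [1.0, 0.2, -0.6]
finger_gap: -0.0001
```

>>> {"api": "carry_out", "payload": {"series": [[[0, 0, -0.015, 0, 0, 0], [0, 0, -0.03, 0, 0, 0], [0, 0, -0.04, 0, 0, 0], [0, 0, -0.03, 0, 0, 0], [0, 0, 0, 0, 0, 0]]]}}

```text
clock: 12.95
tcp_pos: [0.478, -0.1041, 0.2308]
ee_rot: [-0.0, 0.989, -0.147, -0.003]
wrist_force: [0.7, 0.1, -0.3]
finger_gap: 0.0001
```

```bash
python3 - <<'E'
from h import *
to((.4811,-.1050,.22),-16.9)
im=disc();a=cv2.resize(im[150:300,190:350],None,fx=3,fy=3)
b=cv2.resize(shot('wrist')[0],(600,375));c=np.zeros((450,1080,3),np.uint8);c[:,:480]=a;c[:375,480:]=b;cv2.imwrite('pics/s4.png',cv2.resize(c,(800,333)))
E
```

```text
t 12.95 tcp [ 0.478  -0.1041  0.2308] F [ 0.7  0.1 -0.3] gap 0.0001 j [-0.27 -0.07  2.01 -0.    1.21  1.6 ]
shift [ 0.0033 -0.0001  0.0107]
turn [ 0.001  0.007 -0.   ]
713 [ 10  14 242 303  51  17  27  21  22   6   0   0   0   0   0   0   0   0] [ 0.48047005 -0.10420389  0.08926685] ((0.4820323884487152, -0.10509786009788513), 0.03152545541524887)
plane [ 0.01075927 -0.00399824  0.08950447]
```

View pics/s4.png

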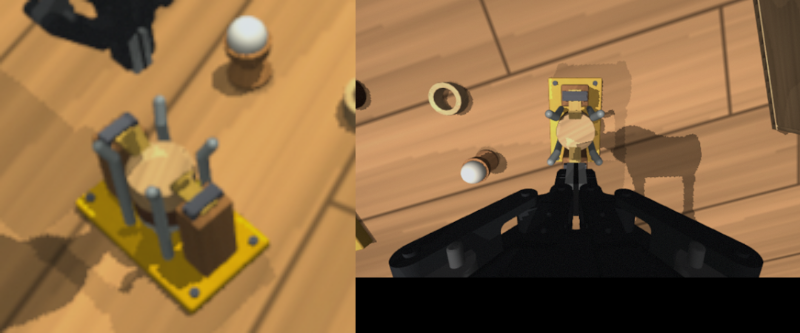

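The pale blank is locked at (162,168) in the left half, with both catches over it and its top at 0.089. The gripper is clear. I check the dark blank, then hand in.

```bash
python3 - <<'E'
from h import *
from rig import close_job
_,P=shot('top'); q=P[116:164,175:223].reshape(-1,3); q=q[(q[:,2]>.016)&(q[:,2]<.032)]
print(np.median(q,0)); disc(); print(close_job())
E
```

```text
[0.64221028 0.25220735 0.02457917]
714 [ 12  13 238 309  49  21  18  22  27   5   0   0   0   0   0   0   0   0] [ 0.48076498 -0.10421274  0.08930993] ((0.48165595531463623, -0.10498697310686111), 0.03193087503314018)
plane [ 0.0126119  -0.00668804  0.08949783]
the job is handed in; nothing more can be done
None
```

The pale blank is loaded in the spring magazine and locked under both brass catches. I handed the job in at about 13 s of the 53 s allowed. I gripped the blank, set it on the mouth between the rods, released it, and pressed it down with the closed gripper until its top was at about 83 mm. Then I raised the gripper clear.

**Last checks before handing in:**
- **Height:** the blank's top is at about 89 mm, so its centre is at about 77 mm, inside the 70 to 81 mm limits.
- **Position:** it is level to within 1 degree and about 1 mm from the magazine axis.
- **Catches:** the pictures show both catches over it.
- **Loose dark blank:** it has moved less than 1 mm from its start.
- **Contact:** the gripper touches nothing. It stands well above the magazine, and the wrist force is only noise.

**Disagreed or not checked:**
- **Resting height:** when first set on the mouth, the blank's underside measured about 97 mm, not the 101 mm stated. It was level and centred, so I went on.
- **Follower:** I could not read the follower joint directly. I inferred its position from the blank's height, which was the same in two readings.

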